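# Seat the double lid on the cribbage box and lift off its dust cover

## Robot

A 6-joint arm with a two-finger parallel gripper is mounted at the origin on the work surface. World frame = base frame: x ahead of the robot, y to its left, z up, the work surface at z = 0. Lengths are in m, angles in rad, forces in N, time in s.
With the tool pointing down it reaches from about 0.275 to 0.775 m from the base axis. Payload 14.6 kg.
Tool frame: the origin (TCP) lies between the finger pads; the fingertips stand robot.tcp_to_tips ahead of it and the grasp point (between the pads) lies 11 mm behind it (robot.tcp_to_tips is the distance from the TCP to the fingertips, in m); z points along the fingers, y is the direction in which the jaws open and shut (so a half turn about z gives the same grasp; the last joint's range is limited). The gripper opens to 85 mm and grips with 20 to 120 N. Pads are 22 mm wide; open, the fingers measure 114 mm over their backs; the gripper's body (76 mm by 85 mm) begins 54 mm behind the grasp point. The pads swing forward as they close: fully open they stand 13 mm farther back than shut.
Start: joints at [-1.414, 0.263, -0.048, 1.259, 0, 1.415], TCP at [0.161, -0.5, 0.239] pointing down, gripper open.
Joint ranges: [-2.65, 2.65], [-0.89, 1.7], [-1.18, 1.37], [-2.13, 2.11], [-1.35, 1.29], [-3.14, 3.14]. Speed limits (rad/s): [1.89, 1.89, 2.57, 2.79, 3.14, 3.14].

## Interface

Orientations are given as a 3x3 rotation matrix whose columns are the frame's x, y, z axes.
In Python, from rig import sensors, cams, ticket, spotter, robot gives the robot as it stands.
- The arm moves only by the shell command python3 -m creep 'ROWS'. ROWS is JSON, a list of rows, each a list of 3 entries, a list of its own where there are three numbers: the closure, from 0 (fully open) to 1 (shut), then the shift along the tool's x, y, z in m, then the turn, a rotation vector about the tool's x, y, z in degrees. A call has 1 to 5 rows; each row shifts and turns the commanded pose from where the row before left it, along the tool's axes as they then stand; what a row does not reach is not made up. A row lasts 1/8 s, in which the tool goes at most 62.5 mm and 10.7 degrees, less where a joint would pass 70% of its speed; a pose out of reach is approached as far as the arm can. A call is refused whole if a number of a shift passes 0.0625 or a number of a turn 10.7, either way. A call with a gripper value outside its range is refused whole. The fingers move at their own pace and stop on an object; the grip force is fixed at half the most. Time passes only in rows, so rows that do not move let the fingers close. It gives the time, the measured TCP pose, the force and the opening at its end, in the units of the state.
- sensors.get_state(): the state, without advancing time (a new reading comes with each control period).
- cams.read_camera(name): name is "side" or "top"; returns the picture (400x640x3 uint8, red, green, blue); there is no depth.
- cams.camera_model(name): a dict with "camera_matrix" (3x3 intrinsics, pixels), "T" (4x4, takes a point from camera to world coordinates). Camera axes: x right, y down, z forward; pixel columns grow to the right and rows downward; lengths in m; the calibration is good to about 2 mm. A picture is of the moment at which its call begins. camera_model takes no time and is no camera call.
- ticket.hand_in(): hands the job in, once; it reports no verdict.
Trained networks look in the newest picture that a camera, given by its name, has taken for a name from the list of things; names that differ only in an ending like _2 or _b are one class to them, and where a whole thing is asked for, a point or a joint stands for the part that bears it (a point fixed in the world has none). Each returns a list of dicts, best first, with "score" (0 to 1); they miss things now and then, are a little off and sometimes report something else, mostly with a low value. They report only what shows in the picture. A call takes as long as a camera call. They do not tell look-alikes from the thing itself.
- spotter.search_frame(camera, label): "position" ([x, y, z] in m, in the coordinates of the camera as it stood for that picture, good to about 4 mm: the middle of the surface that is visible of it).
- spotter.outline_of(camera, label): "mask" (400x640 bool, what is visible of it).
- spotter.tip_of(camera, label): "position" ([x, y, z] in m, in the coordinates of the camera as it stood for that picture, good to about 4 mm: a listed point, or the origin of a listed thing).
The state is a dict: "clock": time; "joints": joint angles; "qd": joint speeds; "joint_efforts": joint torques, N m; "tcp_pos": TCP position; "ee_rot": TCP orientation; "ft_force": force on the tool from outside, world axes, zero at the start; "torque": the same for the moment, N m; "width": opening from 0.0 (shut) to 1.0 (fully open).
Only numpy, scipy, OpenCV 4.12 (cv2) and the standard library are available. Lean on these libraries where they do the work, as an engineer would, in place of code of your own. Each camera call takes 0.05 s, during which the arm holds its last target.

## Task

Get the cribbage set ready to carry on a game: its double lid, the pegging board (inner lid) with the dust cover (outer lid) over it, lies on the small book. Pick both up as one by pinching the long edges of the board through the cover's thumb scallops, lower them lengthwise onto the open card box until the board is fully home in its mouth, and only then let go. Then lift the cover alone by its knob, leaving the board undisturbed on the box, and finish while holding the cover still and level, straight above the board and about ten centimetres clear of where it sat; leave the box and everything else where they stand.

Things in the scene. Friction and masses are not known exactly. Their poses are not given: they have to be found in the camera images.
- cardbox: Open walnut card box, loose, 0.6 kg, on the table to the robot's left or right: 140 mm long (its x, within 0.5 rad of world x), 60 wide (y), 45 high, walls and floor 5, card decks inside up to 23 mm. Origin: centre of its underside, z up. Its mouth, 130 x 50, takes the board's spigot; seated, the board's origin is 37 mm above this origin and its sides overhang the box by 2 mm.
- cardbox_mouth (a point): Centre of the card box's open mouth (opening 130 x 50 mm), in the plane of its rim, 45 mm above the table.
- board: Inner lid: walnut pegging board, loose, 0.15 kg: tray 144 mm long (its x, within 0.6 rad of world x), 64 wide (y), 24 high, with a stepped spigot 8 mm deep under it (125 x 45, lower half 122 x 42) that fits the box's mouth either way round with 2.5 mm play per side. Origin: centre of the spigot's underside, which lies on the book; the sides to pinch, y = +-32, span z = 8 to 32 mm.
- cover: Outer lid: walnut dust cover, loose, 0.10 kg, 155 (x) x 75 (y) mm, slipped over the board with 1.5 play, resting on its rim, not fastened. Top plate 5, skirt 18 deep, 4 thick. Mid each long side a thumb scallop 46 long cuts skirt and plate (54 wide there), baring the board's edge. Origin: centre of the skirt's lower edge plane, plate top at z = 23; nested it is 14 above the board's, axes alike.
- cover_knob (a point): Centre of the head of the cover's turned knob: head 22 mm across and 12 mm high, its middle here, 39 mm above the cover's origin (16 mm above its top plate); below it a 14 mm neck, 10 mm high. The knob's top is 22 mm above the top plate.
- book: Small closed hardback in grey cloth lying flat on the table, fixed: 200 x 130 x 26 mm. Origin at the centre of its underside; the lids lie on it, within 20 mm of its middle.
- dish: Bystander: shallow terracotta dish, 80 mm across, 24 high, between the task's things. Origin at the centre of its underside.
- carton: Bystander: plain white playing-card carton, 92 x 64 x 19 mm, lying between the task's things. Origin at the centre of its underside.
- marble_bowl: Bystander: marble bowl, 110 mm across, 50 high, at the far side. Origin at the centre of its underside.
- mug: Bystander: white mug, 80 mm across, 88 high, on the left. Origin at the centre of its underside.
- case: Bystander: black spectacle case, 160 x 62 x 39 mm, on the right. Origin at the centre of its underside.
- candle: Bystander: candle in an amber glass jar, 72 mm across, 85 high, on the left. Origin at the centre of its underside.
- ash_dish: Bystander: turned wooden dish, 100 mm across, 28 high, on the right. Origin at the centre of its underside.
There are look-alikes about, which are no part of the job. Leave any turquoise or yellow look-alike of the cover alone.

How it is judged:
By the outcome, as a careful person would: the job done as asked, in the order asked, and still so for the second after the job is handed in, while the arm keeps its last pose, push and grip.
It also fails if it takes over 58 s, if anything falls off the work surface, if the arm or the gripper's body presses on something with over 40 N, if the wrist force passes 120 N, or if a joint passes its speed limit or range.

## Working session

There is one attempt and no reset: what is moved stays moved. The work goes in short steps, Python scripts to look and compute and a shell command to move; the robot and the scene stay as the last step left them, time stands still between calls to the robot, and variables do not carry over. Pictures are saved under pics/ and viewed, and the job is handed in when it is done.

```bash
ls; mkdir -p pics
python3 - <<'E'
from rig import sensors,cams,robot
import cv2,numpy as np
s=sensors.get_state();print(s)
print([a for a in dir(robot) if a[0]!='_'],robot.tcp_to_tips)
for n in("side","top"):
    im=cams.read_camera(n);cv2.imwrite(f"pics/{n}0.png",im[:,:,::-1]);m=cams.camera_model(n);print(n,np.round(m["camera_matrix"],1).tolist(),np.round(m["T"],3).tolist())
E
```

```text
pics
{'clock': 0.0, 'joints': array([-1.41429484e+00,  2.63552407e-01, -4.89346741e-02,  1.25937815e+00,
       -6.33717289e-06,  1.41549439e+00]), 'qd': array([0.00016864, 0.00079194, 0.00015726, 0.00109554, 0.00027897,
       0.00087906]), 'joint_efforts': array([ 1.92417174e-03, -6.37614727e+01,  3.84568477e+01,  1.36333733e-02,
        5.46669901e-05, -1.94907727e-06]), 'tcp_pos': array([ 0.1610094 , -0.49943343,  0.23881063]), 'ee_rot': array([[ 9.51781883e-01,  3.06775518e-01, -1.72862750e-04],
       [ 3.06775525e-01, -9.51781311e-01,  1.05485277e-03],
       [ 1.59075468e-04, -1.05701981e-03, -9.99999429e-01]]), 'ft_force': array([ 0.87798017,  0.52965325, -0.32704111]), 'torque': array([ 3.40515092e-02, -3.64406849e-02,  8.17927636e-05]), 'width': 0.9973154736387543}
['MotionError', 'tcp_to_tips'] 0.008
side [[373.2, 0.0, 322.4], [0.0, 373.2, 200.6], [0.0, 0.0, 1.0]] [[0.997, -0.049, 0.051, 0.448], [-0.069, -0.487, 0.871, -1.154], [-0.018, -0.872, -0.489, 0.677], [0.0, 0.0, 0.0, 1.0]]
top [[367.1, 0.0, 323.3], [0.0, 367.1, 197.9], [0.0, 0.0, 1.0]] [[0.022, -0.996, 0.088, 0.383], [-1.0, -0.023, -0.004, -0.087], [0.006, -0.088, -0.996, 1.228], [0.0, 0.0, 0.0, 1.0]]
```

View pics/side0.png

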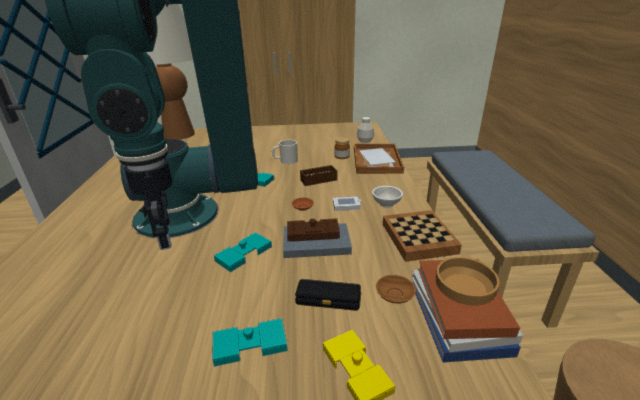

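View pics/top0.png

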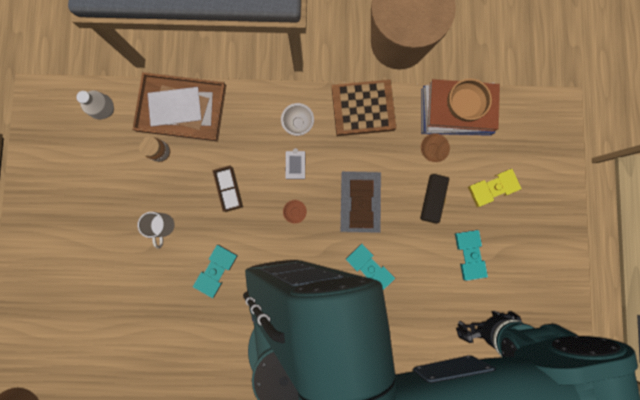

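Top view: the walnut lids are on the grey book at (361,204), and the open card box with two decks is at (228,188). In the side view they are at (313,230) and (318,175). The look-alikes are three turquoise (215,271), (370,267), (471,255) and one yellow (496,188). I'll confirm with enlarged crops and run the networks.

```bash
cat > h.py <<'E'
from rig import sensors,cams,spotter
import cv2,numpy as np
def M(n):
    m=cams.camera_model(n);return np.array(m["camera_matrix"]),np.array(m["T"])
def proj(n,P):
    K,T=M(n);P=np.atleast_2d(P);c=(P-T[:3,3])@T[:3,:3];p=c@K.T;return p[:,:2]/p[:,2:]
def ray(n,uv):
    K,T=M(n);uv=np.atleast_2d(uv);d=np.c_[uv,np.ones(len(uv))]@np.linalg.inv(K).T@T[:3,:3].T;return T[:3,3],d
def at(n,uv,z):
    o,d=ray(n,uv);return o+d*((z-o[2])/d[:,2])[:,None]
def w(n,p):
    K,T=M(n);return T[:3,:3]@np.array(p)+T[:3,3]
E
python3 - <<'E'
from h import *
I={}
for n in("side","top"):I[n]=cams.read_camera(n)
for n in I:
    for l in("cardbox","cover","board","book","cover_knob","cardbox_mouth"):
        r=spotter.tip_of(n,l)
        print(n,l,[(round(a["score"],2),w(n,a["position"]).round(4).tolist(),proj(n,w(n,a["position"]))[0].round(0).tolist()) for a in r[:5]])
def crop(n,c,h,k):
    x,y=c;return cv2.resize(I[n][y-h:y+h,x-h:x+h,::-1],None,fx=k,fy=k,interpolation=cv2.INTER_CUBIC)
cv2.imwrite("pics/cr.png",np.vstack([np.hstack([crop("top",(361,202),36,4),crop("top",(228,188),36,4)]),np.hstack([crop("side",(315,235),36,4),crop("side",(318,175),36,4)])]))
E
```

```text
side cardbox [(0.56, [0.5136, 0.2256, -0.0001], [318.0, 180.0])]
side cover [(0.97, [0.3177, -0.5799, 0.0038], [251.0, 343.0]), (0.92, [0.467, -0.2128, 0.037], [311.0, 233.0]), (0.83, [0.2615, -0.2431, 0.0036], [243.0, 252.0]), (0.72, [0.2468, 0.2558, 0.0024], [254.0, 179.0]), (0.67, [0.5378, -0.6607, 0.0023], [356.0, 368.0])]
side board [(0.66, [0.7471, -0.0023, 0.0014], [387.0, 204.0]), (0.48, [0.4711, -0.2172, 0.0267], [313.0, 237.0]), (0.22, [0.4998, -0.4597, 0.0034], [329.0, 299.0])]
side book [(0.63, [0.4835, -0.2133, 0.0019], [317.0, 242.0])]
side cover_knob [(0.95, [0.4718, -0.2161, 0.0837], [312.0, 221.0]), (0.91, [0.3157, -0.5739, 0.0383], [249.0, 330.0]), (0.87, [0.2619, -0.2469, 0.0376], [242.0, 243.0]), (0.74, [0.245, 0.2526, 0.0422], [252.0, 171.0]), (0.7, [0.542, -0.6637, 0.0373], [358.0, 358.0])]
side cardbox_mouth [(0.73, [0.5146, 0.223, 0.0481], [318.0, 170.0]), (0.26, [0.6679, -0.4576, 0.0004], [395.0, 295.0])]
top cardbox [(0.75, [0.5111, 0.2256, -0.002], [229.0, 190.0])]
top cover [(0.9, [0.5376, -0.6623, -0.0005], [493.0, 188.0]), (0.75, [0.2457, 0.2616, 0.0038], [214.0, 270.0]), (0.74, [0.473, -0.2143, 0.0426], [361.0, 203.0]), (0.65, [0.263, -0.2479, 0.0002], [369.0, 268.0]), (0.63, [0.3165, -0.58, -0.0014], [469.0, 254.0])]
top board [(0.38, [0.4722, -0.2116, 0.029], [360.0, 204.0])]
top book [(0.76, [0.4804, -0.2146, 0.0017], [360.0, 202.0])]
top cover_knob [(0.89, [0.4738, -0.2114, 0.0768], [361.0, 202.0]), (0.86, [0.263, -0.2513, 0.0445], [372.0, 269.0]), (0.62, [0.3169, -0.5807, 0.0404], [474.0, 255.0]), (0.61, [0.2483, 0.2561, 0.0405], [212.0, 270.0]), (0.56, [0.5347, -0.6593, 0.0419], [498.0, 188.0])]
top cardbox_mouth [(0.62, [0.5116, 0.227, 0.0427], [225.0, 188.0])]
```

View pics/cr.png

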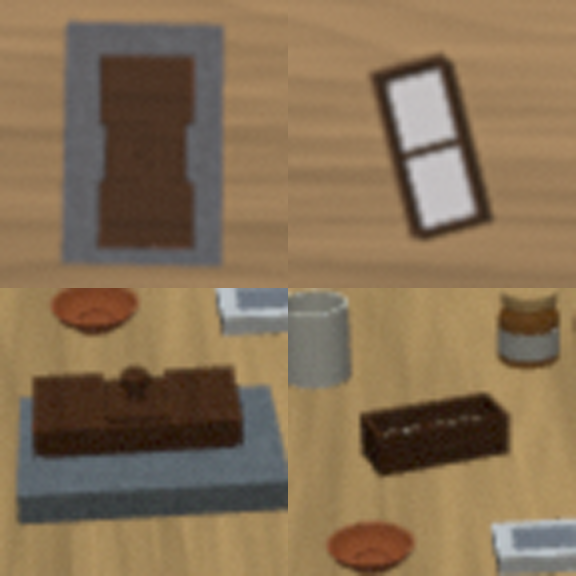

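```bash
cat > fit.py <<'E'
from h import *
from scipy.optimize import minimize
def boxpts(x0,x1,y0,y1,z0,z1):
    return np.array([[x,y,z] for x in(x0,x1) for y in(y0,y1) for z in(z0,z1)])
def cyl(r,z0,z1):
    a=np.linspace(0,2*np.pi,24);return np.r_[np.c_[r*np.cos(a),r*np.sin(a),0*a+z0],np.c_[r*np.cos(a),r*np.sin(a),0*a+z1]]
COVER=[boxpts(.023,.0775,-.0375,.0375,.014,.037),boxpts(-.0775,-.023,-.0375,.0375,.014,.037),boxpts(-.03,.03,-.027,.027,.032,.037),cyl(.007,.037,.048),cyl(.011,.047,.059)]
BOARD=[boxpts(-.072,.072,-.032,.032,.008,.032),boxpts(-.0625,.0625,-.0225,.0225,0,.008)]
BOX=[boxpts(-.07,.07,-.03,.03,0,.045)]
S=8
def render(n,parts,p,z,roi):
    x0,y0,w_,h_=roi;c,s=np.cos(p[2]),np.sin(p[2]);R=np.array([[c,-s,0],[s,c,0],[0,0,1]])
    m=np.zeros((h_*S,w_*S),np.uint8)
    for P in parts:
        uv=proj(n,P@R.T+[p[0],p[1],z]);uv=(uv+.5-[x0,y0])*S-.5
        hull=cv2.convexHull(np.round(uv*16).astype(np.int32).reshape(-1,1,2))
        cv2.fillConvexPoly(m,hull,255,shift=4)
    a=cv2.resize(m,(w_,h_),interpolation=cv2.INTER_AREA)/255.
    return cv2.GaussianBlur(a,(0,0),.5)
def fit(n,img,parts,p0,z,feat,pad=6):
    c=proj(n,[[p0[0],p0[1],z+.02]])[0].astype(int)
    r=36;roi=(c[0]-r,c[1]-r,2*r,2*r)
    f=feat(img[roi[1]:roi[1]+2*r,roi[0]:roi[0]+2*r].astype(float))
    a0=render(n,parts,p0,z,roi)
    band=(cv2.dilate(a0,np.ones((2*pad+1,)*2))>.1)
    def cost(p):
        a=render(n,parts,p,z,roi)
        core=cv2.erode(a,np.ones((7,7)))>.99   # ignore the interior
        w_=band&~core
        A=np.c_[a[w_],1-a[w_]];q,*_=np.linalg.lstsq(A,f[w_],rcond=None)
        return np.mean((A@q-f[w_])**2)/(q[0]-q[1])**2
    best=None
    for dy in(-.1,0,.1):
        p1=np.array(p0)+[0,0,dy]
        o=minimize(cost,p1,method="Nelder-Mead",options=dict(initial_simplex=p1+np.array([[0,0,0],[.006,0,0],[0,.006,0],[0,0,.06]]),xatol=1e-5,fatol=1e-7))
        if best is None or o.fun<best.fun:best=o
    return best.x,best.fun
lum=lambda f:f.sum(2)/3
chroma=lambda f:(f[...,0]-f[...,2])/(f.sum(2)+20)
E
cat > pm.py <<'E'
from fit import *
for n in("side","top"):
    im=cams.read_camera(n)
    for nm,parts,p0,z,ft in(("lids",COVER+BOARD,(.472,-.214,0),.026,chroma),("lidsL",COVER+BOARD,(.472,-.214,0),.026,lum),("box",BOX,(.512,.226,.2),0,lum),):
        x,c=fit(n,im,parts,p0,z,ft);print(n,nm,x.round(4),round(c,4))
E
python3 pm.py
```

```text
side lids [ 0.4716 -0.2046  0.0007] 0.1761Traceback (most recent call last):
  File "pm.py", line 5, in <module>
    x,c=fit(n,im,parts,p0,z,ft);print(n,nm,x.round(4),round(c,4))
        ~~~^^^^^^^^^^^^^^^^^^^^
  File "fit.py", line 35, in fit
    o=minimize(cost,p1,method="Nelder-Mead",options=dict(initial_simplex=p1+np.array([[0,0,0],[.006,0,0],[0,.006,0],[0,0,.06]]),xatol=1e-5,fatol=1e-7))
    res = _minimize_neldermead(fun, x0, args, callback, bounds=bounds,
                               **options)
    fxr = func(xr)
    fx = function(np.copy(x), *(wrapper_args + args))
  File "fit.py", line 27, in cost
    a=render(n,parts,p,z,roi)
  File "fit.py", line 15, in render
    uv=proj(n,P@R.T+[p[0],p[1],z]);uv=(uv+.5-[x0,y0])*S-.5
  File "h.py", line 6, in proj
    K,T=M(n);P=np.atleast_2d(P);c=(P-T[:3,3])@T[:3,:3];p=c@K.T;return p[:,:2]/p[:,2:]
        ~^^^
  File "h.py", line 4, in M
    m=cams.camera_model(n);return np.array(m["camera_matrix"]),np.array(m["T"])
ValueError: time passes only in moves, steps and waits
```

```bash
python3 - <<'E'
s=open('h.py').read()
s=s.replace('''def M(n):
    m=cams.camera_model(n);return''','''C={}
def M(n):
    if n not in C:C[n]=cams.camera_model(n)
    m=C[n];return''')
open('h.py','w').write(s)
s=open('fit.py').read()
s+='''
def cl(t):
    return lambda f:np.minimum(lum(f),t)
'''
open('fit.py','w').write(s)
s=open('pm.py').read().replace(',chroma)',',cl(85))').replace(',lum),("box"',',chroma),("box"')
open('pm.py','w').write(s)
E
python3 pm.py
python3 - <<'E'
import cv2
a=cv2.imread('pics/side0.png')[:,:,::-1];print(a[232,285:300].tolist(),a[225:245,313].tolist())
a=cv2.imread('pics/top0.png')[:,:,::-1];print(a[190,335:365].tolist(),a[195,232:250].tolist())
E
```

```text
side lids [ 0.4711 -0.2128 -0.0032] 0.0341
side lidsL [ 0.4716 -0.2046  0.001 ] 0.1717
side box [0.5135 0.2267 0.2865] 0.0049
top lids [ 0.4717 -0.2133  0.0116] 0.013
top lidsL [ 0.472  -0.2133  0.0122] 0.0536
top box [0.513  0.2243 0.2647] 0.3365
[[93, 106, 112], [94, 98, 103], [84, 58, 47], [73, 45, 28], [72, 44, 28], [66, 42, 25], [68, 42, 30], [65, 42, 28], [62, 36, 22], [66, 43, 28], [67, 42, 24], [65, 42, 23], [68, 45, 26], [68, 39, 24], [66, 40, 26]] [[43, 25, 16], [54, 34, 23], [62, 34, 22], [69, 43, 24], [70, 40, 27], [64, 38, 22], [53, 32, 16], [54, 33, 23], [59, 39, 25], [42, 27, 12], [39, 21, 5], [43, 26, 4], [41, 22, 5], [45, 26, 19], [44, 28, 24], [75, 76, 78], [90, 99, 106], [97, 107, 115], [96, 104, 110], [96, 107, 112]]
[[152, 123, 89], [150, 121, 87], [150, 121, 86], [151, 123, 88], [152, 122, 88], [141, 117, 89], [110, 99, 89], [96, 95, 98], [97, 96, 101], [99, 97, 101], [98, 97, 100], [97, 95, 98], [99, 99, 101], [95, 95, 96], [90, 88, 88], [74, 58, 51], [68, 47, 31], [70, 49, 34], [70, 49, 34], [70, 49, 37], [68, 47, 31], [70, 48, 36], [71, 49, 34], [72, 51, 37], [70, 50, 35], [70, 49, 35], [73, 53, 39], [70, 48, 35], [72, 50, 37], [69, 46, 34]] [[195, 191, 193], [196, 193, 195], [198, 196, 196], [182, 177, 177], [130, 118, 114], [79, 60, 49], [57, 41, 29], [68, 53, 40], [112, 90, 66], [146, 119, 86], [155, 125, 91], [150, 122, 87], [154, 124, 90], [152, 122, 88], [151, 121, 87], [151, 121, 88], [152, 122, 88], [152, 122, 89]]
```

```bash
cat > pm2.py <<'E'
from fit import *
g=lambda f:np.maximum(f[...,0]-f[...,2],28)
for n in("side","top"):
    im=cams.read_camera(n)
    V=im[:,:,::-1].copy();V=cv2.resize(V,None,fx=4,fy=4,interpolation=cv2.INTER_CUBIC);out=[]
    for nm,parts,p0,z,ft in(("lids",COVER+BOARD,(.472,-.214,0),.026,cl(85) ),("box",BOX,(.512,.226,.27),0,g),):
        x,c=fit(n,im,parts,p0,z,ft,4);print(n,nm,x.round(4),round(c,4))
        c,s=np.cos(x[2]),np.sin(x[2]);R=np.array([[c,-s,0],[s,c,0],[0,0,1]])
        for P in parts:
            uv=proj(n,P@R.T+[x[0],x[1],z]);hull=cv2.convexHull(np.round((uv+.5)*4-.5).astype(np.int32).reshape(-1,1,2));cv2.polylines(V,[hull],True,(0,255,0),1)
        u,v=(proj(n,[[x[0],x[1],z+.02]])[0]*4).astype(int);out.append(V[v-140:v+140,u-140:u+140].copy())
    cv2.imwrite(f"pics/ov_{n}.png",np.hstack(out))
E
python3 pm2.py; python3 -c "
import cv2,numpy as np
cv2.imwrite('pics/ov.png',np.vstack([cv2.imread('pics/ov_side.png'),cv2.imread('pics/ov_top.png')]))"
```

```text
side lids [ 0.4708 -0.213   0.0115] 0.0419
side box [0.5135 0.2265 0.29  ] 0.0069
top lids [ 0.4719 -0.2132  0.0131] 0.0161
top box [0.5132 0.224  0.2913] 0.0094
```

View pics/ov.png

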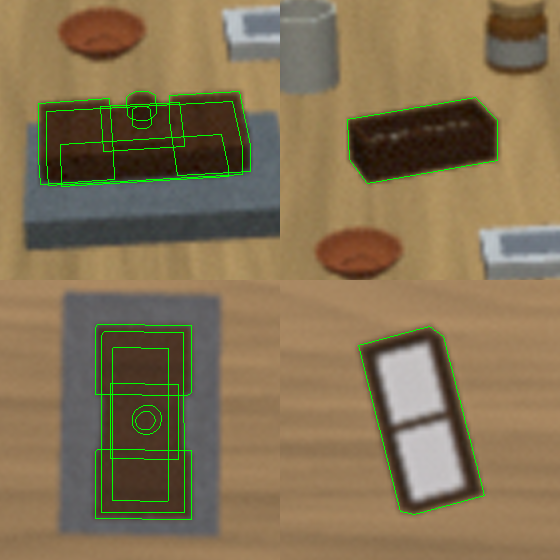

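Both cameras agree with the fit. The lids are at (0.4713,-0.2131), yaw 0.012; the box is at (0.5133, 0.2253), yaw 0.291. Next I'll check where the open fingertips actually stand relative to the TCP.

Run:
```python
from h import *
s=sensors.get_state();p=s["tcp_pos"];R=s["ee_rot"]
im=cams.read_camera("side")[:,:,::-1].copy()
k=10;u0,v0=130,170;c=cv2.resize(im[v0:v0+90,u0:u0+64],None,fx=6,fy=6,interpolation=cv2.INTER_CUBIC)
for d,col in((.0,(0,0,255)),(.008,(0,255,0)),(-.011,(255,255,0)),(-.005,(255,0,255))):
    a=proj("side",np.array([p+R@np.array([0,y,d]) for y in(-.055,-.0425,.0425,.055)]));print(d,a.round(1).tolist())
    q=((a+.5-[u0,v0])*6).astype(int)
    cv2.line(c,q[0],q[1],col,1);cv2.line(c,q[2],q[3],col,1)
cv2.imwrite("pics/grip.png",c)
```

```text
0.0 [[165.1, 224.7], [165.3, 227.6], [166.5, 249.5], [166.7, 253.0]]
0.008 [[165.9, 227.7], [166.1, 230.7], [167.4, 252.7], [167.6, 256.3]]
-0.011 [[163.9, 220.4], [164.1, 223.3], [165.2, 244.9], [165.4, 248.4]]
-0.005 [[164.6, 222.7], [164.7, 225.6], [165.9, 247.4], [166.1, 250.9]]
```

View pics/grip.png

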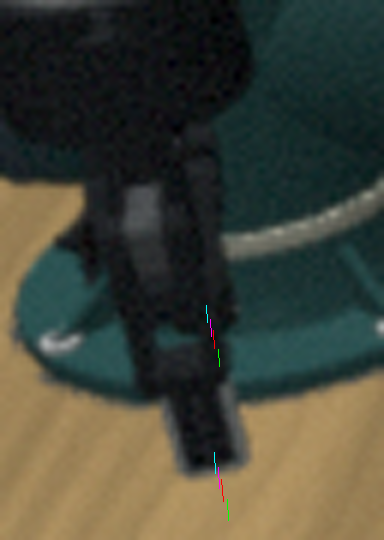

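Open tips stand about 5 mm behind the TCP, so the 8 mm figure is for shut fingers. At the 64 mm grip the tips should be about 2 mm ahead, so I'll pinch at TCP z≈31 mm.

```bash
cat > go.py <<'E'
import sys;from h import *
from scipy.spatial.transform import Rotation as Ro
def go(x,y,z,yaw):
    s=sensors.get_state();p=s["tcp_pos"];R=s["ee_rot"]
    c,q=np.cos(yaw),np.sin(yaw);G=np.array([[c,q,0],[q,-c,0],[0,0,-1]])
    print("t",round(s["clock"],2),"p",p.round(4),"yaw",round(np.arctan2(R[1,0],R[0,0]),4),"F",s["ft_force"].round(1),"Tq",s["torque"].round(2),"w",round(s["width"],3),"q",s["joints"].round(2))
    d=np.array([x,y,z])-p
    print("shift(cur axes) mm",(R.T@d*1e3).round(1),"turn deg",np.degrees(Ro.from_matrix(R.T@G).as_rotvec()).round(2),"shift after turn",(G.T@d*1e3).round(1))
go(*map(float,sys.argv[1:]))
E
python3 go.py .4713 -.2131 .16 .012
```

```text
t 1.1 p [ 0.161  -0.4997  0.2393] yaw 0.3118 F [ 0.6 -0.1  1. ] Tq [-0.04  0.04  0.02] w 1.001 q [-1.41  0.26 -0.05  1.26 -0.    1.42]
shift(cur axes) mm [ 383.2 -177.6   79.3] turn deg [-0.    0.   17.18] shift after turn [ 313.7 -282.8   79.3]
```

```bash
python3 -m creep '[[0,[0,0,0],[0,0,8.6]],[0,[0,0,0],[0,0,8.6]],[0,[0.03,-0.027,0],[0,0,0]],[0,[0.05,-0.045,0],[0,0,0]],[0,[0.05,-0.045,0],[0,0,0]]]'; python3 go.py .4713 -.2131 .12 .012
```

```text
clock: 1.72
tcp_pos: [0.2836, -0.3865, 0.2393]
ee_rot: [[1.0, 0.01, 0.0], [0.01, -1.0, -0.0], [0.0, 0.0, -1.0]]
ft_force: [1.2, -1.0, 0.8]
width: 1.0
t 1.73 p [ 0.2836 -0.3865  0.2393] yaw 0.0105 F [ 1.2 -1.   0.8] Tq [-0.05 -0.04  0.01] w 1.0 q [-1.11  0.18 -0.15  1.23  0.    2.02]
shift(cur axes) mm [ 189.5 -171.5  119.3] turn deg [ 0.01 -0.01 -0.09] shift after turn [ 189.7 -171.2  119.3]
```

Keeping this yaw would push joint 6 past its range at the box (about 3.26). I'll use the equivalent half-turn grasp instead.

```bash
python3 -m creep '[[0,[0,0,0],[0,0,-10.6]],[0,[0,0,0],[0,0,-10.6]],[0,[0,0,0],[0,0,-10.6]],[0,[0,0,0],[0,0,-10.6]],[0,[0,0,0],[0,0,-10.6]]]' >/dev/null; python3 -m creep '[[0,[0,0,0],[0,0,-10.6]],[0,[0,0,0],[0,0,-10.6]],[0,[0,0,0],[0,0,-10.6]],[0,[0,0,0],[0,0,-10.6]],[0,[0,0,0],[0,0,-10.6]]]' >/dev/null;  python3 -m creep '[[0,[0,0,0],[0,0,-10.6]],[0,[0,0,0],[0,0,-10.6]],[0,[0,0,0],[0,0,-10.6]],[0,[0,0,0],[0,0,-10.6]],[0,[0,0,0],[0,0,-10.6]]]' >/dev/null; python3 -m creep '[[0,[0,0,0],[0,0,-10.6]],[0,[0,0,0],[0,0,-10.4]],[0,[-0.05,0.045,0],[0,0,0]],[0,[-0.05,0.045,0],[0,0,0]],[0,[-0.05,0.045,0.03],[0,0,0]]]'; python3 go.py .4713 -.2131 .12 3.1536
```

```text
clock: 4.22
tcp_pos: [0.4185, -0.2635, 0.2148]
ee_rot: [[-1.0, -0.011, 0.003], [-0.011, 1.0, -0.002], [-0.003, -0.002, -1.0]]
ft_force: [1.0, -1.2, 0.8]
width: 1.005
t 4.22 p [ 0.4185 -0.2635  0.2148] yaw -3.1303 F [ 1.  -1.2  0.8] Tq [-0.02 -0.05 -0.01] w 1.005 q [-0.73  0.22 -0.18  1.17  0.   -0.74]
shift(cur axes) mm [-53.1  50.   94.8] turn deg [-0.13  0.15 -0.04] shift after turn [-53.4  49.8  94.8]
```

```bash
python3 -m creep '[[0,[-0.02,0.02,0.03],[0,0,0]],[0,[0,0,0],[0,0,0]],[0,[0,0,0],[0,0,0]]]'; python3 go.py .4713 -.2131 .11 3.1536
```

```text
clock: 4.6
tcp_pos: [0.4363, -0.2445, 0.1844]
ee_rot: [[-1.0, -0.012, 0.0], [-0.012, 1.0, -0.001], [-0.0, -0.001, -1.0]]
ft_force: [-0.9, -0.4, 1.0]
width: 1.002
t 4.6 p [ 0.4363 -0.2445  0.1844] yaw -3.13 F [-0.9 -0.4  1. ] Tq [ 0.04  0.02 -0.01] w 1.002 q [-0.67  0.24 -0.23  1.1  -0.   -0.69]
shift(cur axes) mm [-35.4  31.1  74.4] turn deg [-0.03  0.01 -0.02] shift after turn [-35.4  31.   74.4]
```

```bash
python3 -m creep '[[0,[-0.0354,0.031,0.03],[0,0,0]],[0,[0,0,0.044],[0,0,0]],[0,[0,0,0],[0,0,0]],[0,[0,0,0],[0,0,0]]]'; python3 go.py .4713 -.2131 .031 3.1536
python3 - <<'E'
from h import *
s=sensors.get_state();p=s["tcp_pos"];R=s["ee_rot"]
o=[]
for n in("side","top"):
    im=cams.read_camera(n)[:,:,::-1];u,v=proj(n,[p])[0].astype(int);o.append(cv2.resize(im[v-45:v+45,u-45:u+45],None,fx=4,fy=4,interpolation=cv2.INTER_CUBIC))
cv2.imwrite("pics/pre.png",np.hstack(o))
E
```

```text
clock: 5.1
tcp_pos: [0.4716, -0.2139, 0.1117]
ee_rot: [[-1.0, -0.01, 0.001], [-0.01, 1.0, -0.001], [-0.001, -0.001, -1.0]]
ft_force: [-0.6, -0.6, 0.5]
width: 0.999
t 5.1 p [ 0.4716 -0.2139  0.1117] yaw -3.1313 F [-0.6 -0.6  0.5] Tq [0.05 0.02 0.01] w 0.999 q [-0.58  0.32 -0.32  0.92 -0.   -0.59]
shift(cur axes) mm [ 0.4  0.9 80.7] turn deg [-0.07  0.08 -0.1 ] shift after turn [ 0.3  0.8 80.7]
```

View pics/pre.png

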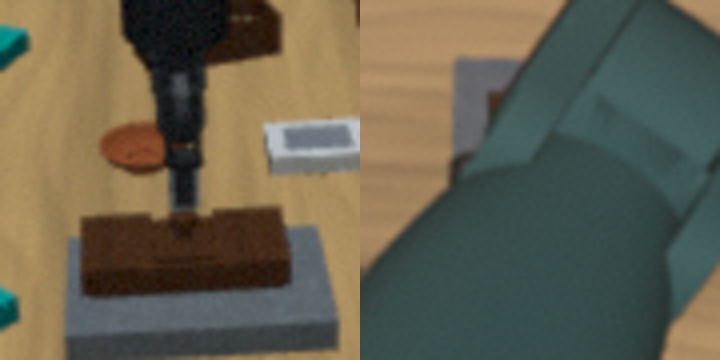

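The near finger lines up with the scallop in the side view (finger at 185, scallop spans 152–213). Descending.

```bash
python3 -m creep '[[0,[0,0.0008,0.02],[0,0,0]],[0,[0,0,0.02],[0,0,0]],[0,[0,0,0.02],[0,0,0]],[0,[0,0,0.015],[0,0,0]],[0,[0,0,0.005],[0,0,0]]]';python3 -m creep '[[0,[0,0,0],[0,0,0]],[0,[0,0,0],[0,0,0]]]'; python3 go.py .4713 -.2131 .031 3.1536
```

```text
clock: 5.82
tcp_pos: [0.4715, -0.2124, 0.0303]
ee_rot: [[-1.0, -0.011, 0.001], [-0.011, 1.0, -0.0], [-0.001, -0.0, -1.0]]
ft_force: [0.2, -0.3, -0.0]
width: 0.998
clock: 6.08
tcp_pos: [0.4718, -0.2122, 0.0307]
ee_rot: [[-1.0, -0.012, 0.001], [-0.012, 1.0, -0.001], [-0.001, -0.001, -1.0]]
ft_force: [0.6, -0.2, -0.8]
width: 1.0
t 6.08 p [ 0.4718 -0.2122  0.0307] yaw -3.1301 F [ 0.6 -0.2 -0.8] Tq [-0.01 -0.01 -0.08] w 1.0 q [-0.58  0.41 -0.45  0.71 -0.   -0.59]
shift(cur axes) mm [ 0.5 -0.9 -0.3] turn deg [-0.04  0.06 -0.03] shift after turn [ 0.5 -0.9 -0.3]
```

```bash
python3 -m creep '[[0.15,[0,-0.0005,0],[0,0,0]],[0.2,[0,0,0],[0,0,0]],[0.25,[0,0,0],[0,0,0]],[0.3,[0,0,0],[0,0,0]],[0.5,[0,0,0],[0,0,0]]]';python3 -m creep '[[1,[0,0,0],[0,0,0]],[1,[0,0,0],[0,0,0]],[1,[0,0,0],[0,0,0]]]'; python3 go.py .4713 -.2131 .031 3.1536
```

```text
clock: 6.7
tcp_pos: [0.4716, -0.2127, 0.0304]
ee_rot: [[-1.0, -0.011, 0.001], [-0.011, 1.0, -0.001], [-0.001, -0.001, -1.0]]
ft_force: [-2.3, -1.9, 9.5]
width: 0.739
clock: 7.08
tcp_pos: [0.4716, -0.2127, 0.0304]
ee_rot: [[-1.0, -0.011, 0.001], [-0.011, 1.0, -0.001], [-0.001, -0.001, -1.0]]
ft_force: [-2.3, -2.3, 10.0]
width: 0.736
t 7.08 p [ 0.4716 -0.2127  0.0304] yaw -3.1301 F [-2.3 -2.3 10. ] Tq [-0.2   0.43 -0.  ] w 0.736 q [-0.58  0.41 -0.45  0.71 -0.   -0.59]
shift(cur axes) mm [ 0.3 -0.4 -0.6] turn deg [-0.05  0.03 -0.03] shift after turn [ 0.3 -0.4 -0.6]
```

```bash
python3 -m creep '[[1,[0,0,-0.01],[0,0,0]],[1,[0,0,-0.02],[0,0,0]],[1,[0,0,-0.03],[0,0,0]],[1,[0,0,-0.03],[0,0,0]],[1,[0,0,-0.02],[0,0,0]]]';python3 -m creep '[[1,[0,0,0],[0,0,0]],[1,[0,0,0],[0,0,0]]]'; python3 go.py .4713 -.2131 .141 3.1536;  python3 - <<'E'
from h import *
im=cams.read_camera("side")[:,:,::-1];cv2.imwrite("pics/lift.png",cv2.resize(im[130:280,240:400],None,fx=4,fy=4,interpolation=cv2.INTER_CUBIC))
E
```

```text
clock: 7.7
tcp_pos: [0.4714, -0.2122, 0.1415]
ee_rot: [[-1.0, -0.012, 0.001], [-0.012, 1.0, -0.0], [-0.001, -0.0, -1.0]]
ft_force: [0.8, 0.0, -2.1]
width: 0.739
clock: 7.95
tcp_pos: [0.471, -0.212, 0.1391]
ee_rot: [[-1.0, -0.012, -0.001], [-0.012, 1.0, 0.001], [0.001, 0.001, -1.0]]
ft_force: [0.1, 0.3, -4.2]
width: 0.738
t 7.95 p [ 0.471  -0.212   0.1391] yaw -3.13 F [ 0.1  0.3 -4.2] Tq [ 0.02  0.03 -0.01] w 0.738 q [-0.58  0.3  -0.27  1.    0.   -0.59]
shift(cur axes) mm [-0.3 -1.1 -1.9] turn deg [ 0.04 -0.05 -0.02] shift after turn [-0.3 -1.1 -1.9]
```

View pics/lift.png

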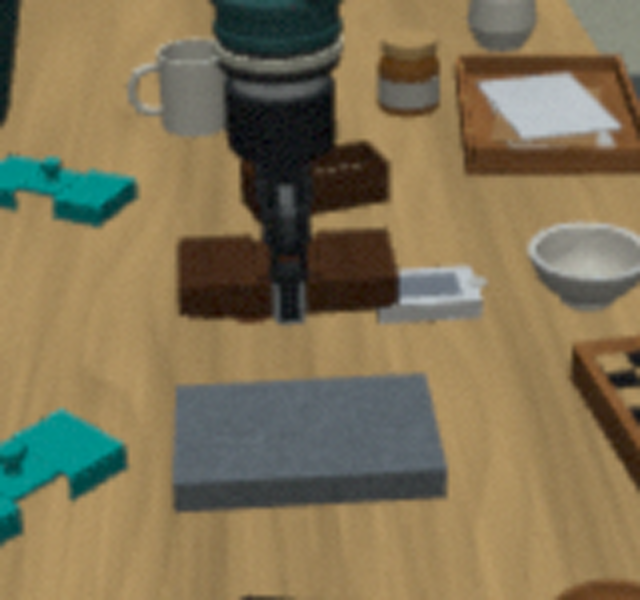

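Both lids are up as one: level in the side view, centred on the fingers at (311,198), with the book bare. Carrying them to the box.

```bash
python3 go.py .5133 .2253 .139 3.4326; python3 -m creep '[[1,[-0.002,0.02,0],[0,0,0]],[1,[-0.004,0.04,0],[0,0,0]],[1,[-0.005,0.045,0],[0,0,0]],[1,[-0.005,0.045,0],[0,0,0]],[1,[-0.005,0.045,0],[0,0,0]]]';python3 -m creep '[[1,[-0.005,0.045,0],[0,0,-3]],[1,[-0.005,0.045,0],[0,0,-5]],[1,[-0.005,0.045,0],[0,0,-5]],[1,[-0.005,0.02,0],[0,0,-3]],[1,[0,0,0],[0,0,0]]]'; python3 go.py .5133 .2253 .139 3.4326
```

```text
t 8.0 p [ 0.4709 -0.212   0.1389] yaw -3.13 F [ 0.1 -0.6 -2.6] Tq [-0.02 -0.01  0.  ] w 0.738 q [-0.58  0.3  -0.27  1.    0.   -0.59]
shift(cur axes) mm [-4.740e+01  4.368e+02  2.000e-01] turn deg [  0.06  -0.06 -16.01] shift after turn [-1.661e+02  4.068e+02 -1.000e-01]
clock: 8.62
tcp_pos: [0.4895, -0.0147, 0.1394]
ee_rot: [[-1.0, -0.012, -0.001], [-0.012, 1.0, 0.0], [0.001, 0.0, -1.0]]
ft_force: [0.5, -0.2, -2.6]
width: 0.741
clock: 9.25
tcp_pos: [0.494, 0.1409, 0.1393]
ee_rot: [[-0.957, -0.289, -0.001], [-0.289, 0.957, 0.0], [0.001, 0.0, -1.0]]
ft_force: [0.2, -1.0, -2.7]
width: 0.741
t 9.25 p [0.494  0.1409 0.1393] yaw -2.848 F [ 0.2 -1.  -2.7] Tq [-0.03  0.01  0.01] w 0.741 q [ 0.12  0.3  -0.28  0.99  0.   -0.17]
shift(cur axes) mm [-42.9  75.3   0.3] turn deg [ 0.03 -0.06  0.15] shift after turn [-42.7  75.4   0.3]
```

```bash
python3 -m creep '[[1,[-0.02,0.035,0],[0,0,0]],[1,[-0.018,0.03,0],[0,0,0]],[1,[-0.005,0.01,0],[0,0,0]],[1,[0,0,0],[0,0,0]],[1,[0,0,0],[0,0,0]]]'; python3 go.py .5133 .2253 .139 3.4326;  cat > chk.py <<'E'
from fit import *
import sys
g=lambda f:np.maximum(f[...,0]-f[...,2],28)
im={n:cams.read_camera(n) for n in("side","top")}
o=[]
for n in im:
    o.append(cv2.resize(im[n][:,:,::-1][115:235,250:390] if n=="side" else im[n][:,:,::-1][130:250,160:300],None,fx=4,fy=4,interpolation=cv2.INTER_CUBIC))
cv2.imwrite("pics/%s.png"%sys.argv[1],np.vstack(o))
E
python3 chk.py over
```

```text
clock: 9.88
tcp_pos: [0.5144, 0.2222, 0.1397]
ee_rot: [[-0.958, -0.286, -0.0], [-0.286, 0.958, -0.0], [0.001, -0.0, -1.0]]
ft_force: [0.2, 0.6, -3.2]
width: 0.739
t 9.88 p [0.5144 0.2222 0.1397] yaw -2.8518 F [ 0.2  0.6 -3.2] Tq [-0.02  0.   -0.03] w 0.739 q [ 0.26  0.37 -0.16  1.04 -0.   -0.03]
shift(cur axes) mm [0.2 3.3 0.7] turn deg [-0.01 -0.03 -0.07] shift after turn [0.2 3.3 0.7]
```

View pics/over.png

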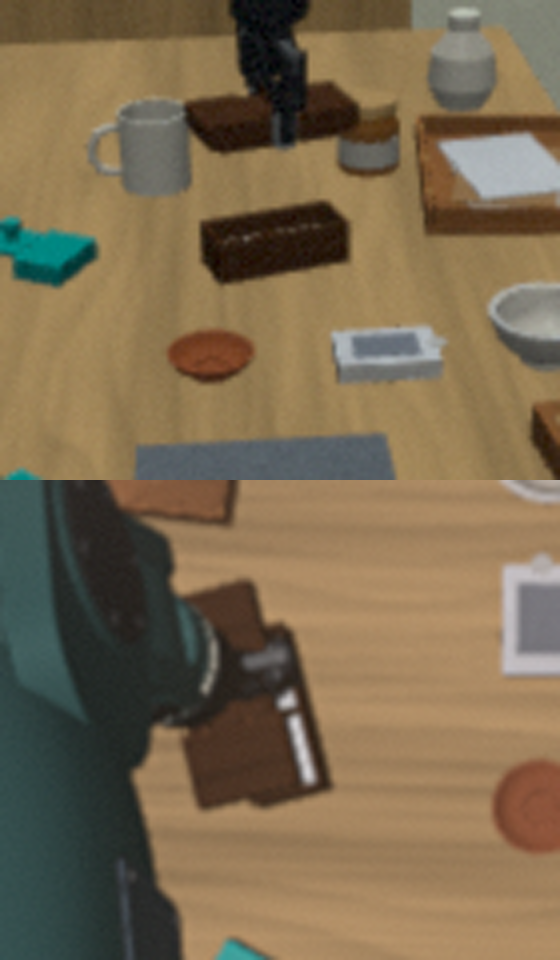

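```bash
python3 -m creep '[[1,[0,0.0033,0.01],[0,0,0]],[1,[0,0,0.02],[0,0,0]],[1,[0,0,0.02],[0,0,0]],[1,[0,0,0.012],[0,0,0]],[1,[0,0,0],[0,0,0]]]';python3 -m creep '[[1,[0,0,0],[0,0,0]]]'; python3 go.py .5133 .2253 .077 3.4326
cat > held.py <<'E'
from fit import *
import sys
s=sensors.get_state();p=s["tcp_pos"];R=s["ee_rot"];yaw=np.arctan2(-R[1,0],-R[0,0]);z=p[2]-.0044
L=COVER[:4]+BOARD
for n in("side","top"):
    im=cams.read_camera(n);r=40
    c=proj(n,[p])[0].astype(int);roi=(c[0]-r,c[1]-r,2*r,2*r)
    V=cv2.resize(im[roi[1]:roi[1]+80,roi[0]:roi[0]+80,::-1],None,fx=7,fy=7,interpolation=cv2.INTER_CUBIC)
    def dr(parts,q,zz,col):
        cc,ss=np.cos(q[2]),np.sin(q[2]);Q=np.array([[cc,-ss,0],[ss,cc,0],[0,0,1]])
        for P in parts:
            uv=proj(n,P@Q.T+[q[0],q[1],zz]);h=cv2.convexHull(np.round((uv+.5-roi[:2])*7-.5).astype(np.int32).reshape(-1,1,2));cv2.polylines(V,[h],True,col,1)
    dr(COVER[:2],(p[0],p[1],yaw),z,(0,255,0));dr(BOX,(.5133,.2253,.291),0,(0,255,255))
    cv2.imwrite(f"pics/{sys.argv[1]}_{n}.png",V)
E
python3 held.py held1
```

```text
clock: 10.6
tcp_pos: [0.5132, 0.2262, 0.0771]
ee_rot: [[-0.958, -0.287, -0.001], [-0.287, 0.958, -0.0], [0.001, 0.0, -1.0]]
ft_force: [0.7, 0.1, -2.7]
width: 0.739
clock: 10.72
tcp_pos: [0.5141, 0.2264, 0.0783]
ee_rot: [[-0.958, -0.287, 0.001], [-0.287, 0.958, 0.0], [-0.001, -0.0, -1.0]]
ft_force: [0.2, 0.1, -2.1]
width: 0.742
t 10.72 p [0.5141 0.2264 0.0783] yaw -2.8508 F [ 0.2  0.1 -2.1] Tq [-0.02  0.05 -0.07] w 0.742 q [ 0.27  0.42 -0.27  0.88 -0.   -0.02]
shift(cur axes) mm [ 1.1 -0.9  1.3] turn deg [-0.    0.04 -0.01] shift after turn [ 1.1 -0.9  1.3]
```

View pics/held1_side.png

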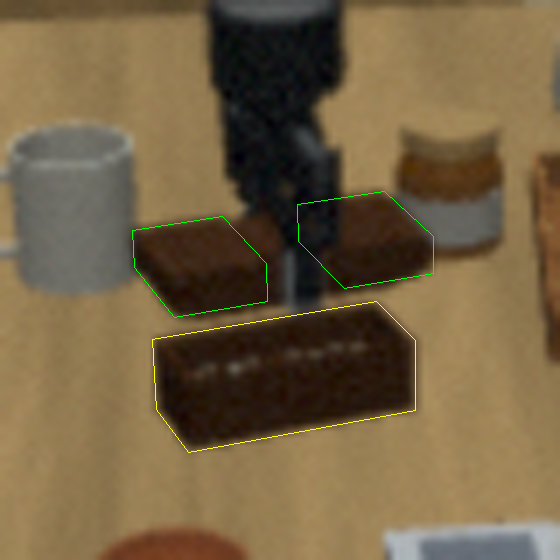

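View pics/held1_top.png

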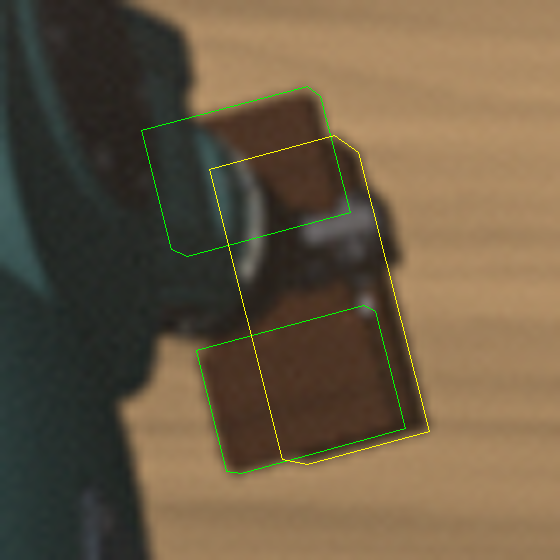

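```bash
python3 -m creep '[[1,[0.001,-0.0008,0.01],[0,0,0]],[1,[0,0,0.01],[0,0,0]],[1,[0,0,0.005],[0,0,0]],[1,[0,0,0],[0,0,0]],[1,[0,0,0],[0,0,0]]]'; python3 go.py .5133 .2253 .0414 3.4326; python3 held.py held2
```

```text
clock: 11.45
tcp_pos: [0.5132, 0.2254, 0.053]
ee_rot: [[-0.958, -0.287, 0.0], [-0.287, 0.958, 0.0], [-0.0, 0.0, -1.0]]
ft_force: [0.7, 1.0, -2.0]
width: 0.742
t 11.45 p [0.5132 0.2254 0.053 ] yaw -2.8507 F [ 0.7  1.  -2. ] Tq [-0.05 -0.06 -0.01] w 0.742 q [ 0.27  0.44 -0.31  0.82  0.   -0.02]
shift(cur axes) mm [-0.1 -0.1 11.6] turn deg [ 0.    0.01 -0.01] shift after turn [-0.1 -0.1 11.6]
```

View pics/held2_side.png

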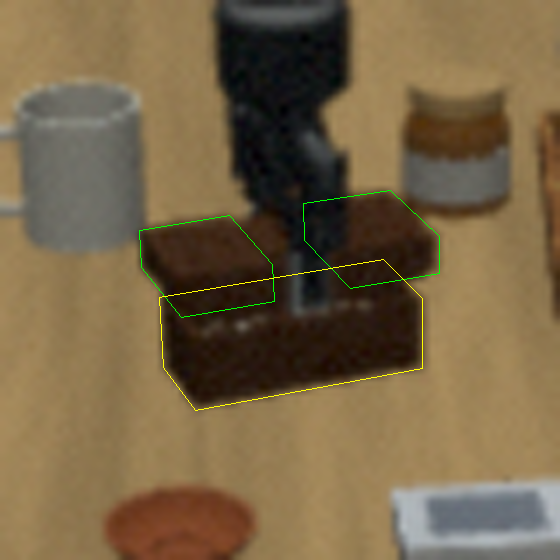

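View pics/held2_top.png

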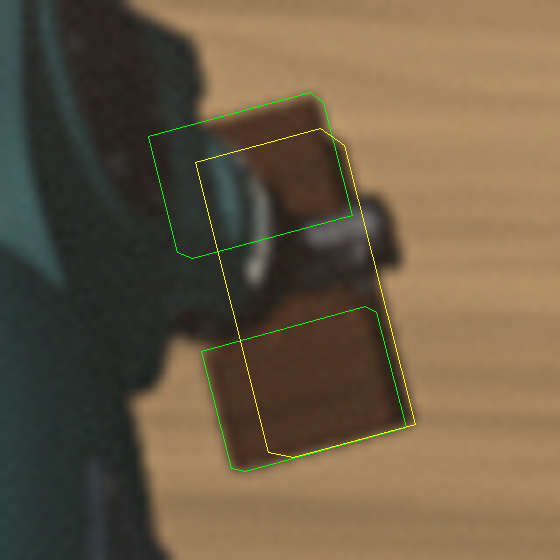

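Outlines agree with the picture within about 1–2 mm in both views. Lowering in small steps while watching the force.

```bash
python3 -m creep '[[1,[0,0,0.003],[0,0,0]],[1,[0,0,0.001],[0,0,0]],[1,[0,0,0],[0,0,0]]]'; python3 -m creep '[[1,[0,0,0.002],[0,0,0]],[1,[0,0,0],[0,0,0]]]'; python3 go.py .5133 .2253 .0414 3.4326
```

```text
clock: 11.92
tcp_pos: [0.5129, 0.2253, 0.0487]
ee_rot: [[-0.958, -0.287, -0.0], [-0.287, 0.958, -0.0], [0.0, 0.0, -1.0]]
ft_force: [-0.3, -0.4, -3.5]
width: 0.738
clock: 12.18
tcp_pos: [0.5129, 0.2253, 0.0467]
ee_rot: [[-0.958, -0.287, -0.0], [-0.287, 0.958, -0.0], [0.0, 0.0, -1.0]]
ft_force: [0.1, -0.2, -3.5]
width: 0.741
t 12.18 p [0.5129 0.2253 0.0467] yaw -2.8508 F [ 0.1 -0.2 -3.5] Tq [ 0.03 -0.01  0.01] w 0.741 q [ 0.27  0.45 -0.32  0.8   0.   -0.02]
shift(cur axes) mm [-0.4 -0.1  5.3] turn deg [ 0.   -0.01 -0.01] shift after turn [-0.4 -0.1  5.3]
```

Below the rim by about 2.7 mm with no contact force. Continuing.

```bash
python3 -m creep '[[1,[0,0,0.002],[0,0,0]],[1,[0,0,0],[0,0,0]]]'; python3 -m creep '[[1,[0,0,0.002],[0,0,0]],[1,[0,0,0],[0,0,0]]]';python3 go.py .5133 .2253 .0414 3.4326
```

```text
clock: 12.42
tcp_pos: [0.5129, 0.2253, 0.0446]
ee_rot: [[-0.958, -0.287, -0.0], [-0.287, 0.958, -0.0], [0.0, 0.0, -1.0]]
ft_force: [-0.3, 0.1, -2.3]
width: 0.741
clock: 12.68
tcp_pos: [0.5129, 0.2253, 0.0427]
ee_rot: [[-0.958, -0.287, -0.0], [-0.287, 0.958, -0.0], [0.0, -0.0, -1.0]]
ft_force: [0.1, 0.3, -2.6]
width: 0.735
t 12.68 p [0.5129 0.2253 0.0427] yaw -2.8508 F [ 0.1  0.3 -2.6] Tq [-0.06  0.02  0.03] w 0.735 q [ 0.27  0.45 -0.32  0.8  -0.   -0.02]
shift(cur axes) mm [-0.3 -0.1  1.3] turn deg [-0.   -0.01 -0.01] shift after turn [-0.3 -0.1  1.3]
```

```bash
python3 -m creep '[[1,[0,0,0.001],[0,0,0]],[1,[0,0,0],[0,0,0]]]'; python3 -m creep '[[1,[0,0,0.0007],[0,0,0]],[1,[0,0,0],[0,0,0]]]';python3 go.py .5133 .2253 .0414 3.4326
```

```text
clock: 12.92
tcp_pos: [0.513, 0.2253, 0.0418]
ee_rot: [[-0.958, -0.287, -0.0], [-0.287, 0.958, -0.0], [0.0, -0.0, -1.0]]
ft_force: [-0.3, -0.5, -3.4]
width: 0.74
clock: 13.18
tcp_pos: [0.5131, 0.2253, 0.0414]
ee_rot: [[-0.958, -0.287, 0.0], [-0.287, 0.958, -0.0], [-0.0, -0.0, -1.0]]
ft_force: [-2.6, -0.6, 3.4]
width: 0.739
t 13.18 p [0.5131 0.2253 0.0414] yaw -2.8508 F [-2.6 -0.6  3.4] Tq [-0.26  0.29 -0.01] w 0.739 q [ 0.27  0.46 -0.32  0.79 -0.   -0.02]
shift(cur axes) mm [-0.2 -0.1  0. ] turn deg [-0.01  0.02 -0.01] shift after turn [-0.2 -0.1  0. ]
```

Contact shows exactly at the predicted seated height (0.0414). A small press, then release.

```bash
python3 -m creep '[[1,[0,0,0.0005],[0,0,0]],[1,[0,0,0],[0,0,0]]]'; python3 -m creep '[[0,[0,0,0],[0,0,0]],[0,[0,0,0],[0,0,0]],[0,[0,0,0],[0,0,0]],[0,[0,0,0],[0,0,0]]]';python3 go.py .5133 .2253 .16 3.4326; python3 held.py rel
```

```text
clock: 13.42
tcp_pos: [0.5131, 0.2254, 0.0414]
ee_rot: [[-0.958, -0.287, 0.001], [-0.287, 0.958, 0.0], [-0.001, -0.0, -1.0]]
ft_force: [-4.5, -1.9, 13.4]
width: 0.74
clock: 13.92
tcp_pos: [0.513, 0.2253, 0.0405]
ee_rot: [[-0.958, -0.287, -0.0], [-0.287, 0.958, 0.0], [0.0, 0.0, -1.0]]
ft_force: [0.8, 0.4, 0.8]
width: 0.999
t 13.93 p [0.513  0.2253 0.0405] yaw -2.8507 F [0.8 0.4 0.8] Tq [ 0.02 -0.02 -0.02] w 0.999 q [ 0.27  0.46 -0.32  0.79  0.   -0.02]
shift(cur axes) mm [-2.000e-01 -1.000e-01 -1.195e+02] turn deg [ 0.   -0.   -0.01] shift after turn [-2.000e-01 -1.000e-01 -1.195e+02]
```

View pics/rel_side.png

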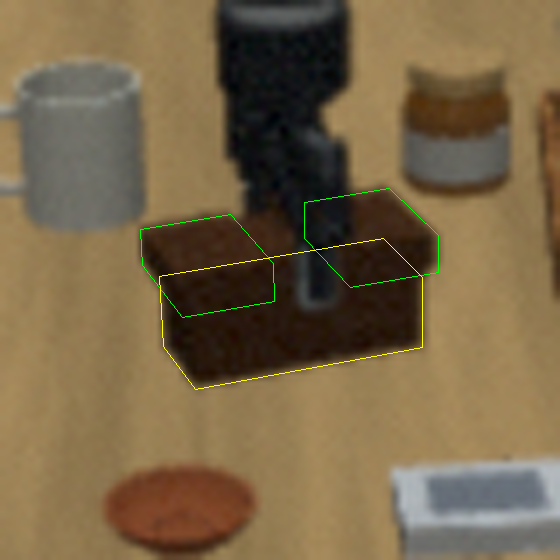

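```bash
python3 -m creep '[[0,[0,0,-0.01],[0,0,0]],[0,[0,0,-0.03],[0,0,0]],[0,[0,0,-0.04],[0,0,0]],[0,[0,0,-0.04],[0,0,0]],[0,[0.02,-0.05,-0.02],[0,0,0]]]'; python3 -m creep '[[0,[0.02,-0.06,0],[0,0,0]],[0,[0.02,-0.06,0],[0,0,0]],[0,[0.02,-0.06,0],[0,0,0]],[0,[0,0,0],[0,0,0]],[0,[0,0,0],[0,0,0]]]'
cat > seat.py <<'E'
from fit import *
import sys
for n in("side","top"):
    im=cams.read_camera(n);V=cv2.resize(im[:,:,::-1],None,fx=4,fy=4,interpolation=cv2.INTER_CUBIC)
    L=[(P+[0,0,.037]) for P in COVER+BOARD]
    x,c=fit(n,im,L+BOX,(.513,.2253,.291),0,cl(85),4);print(n,x.round(4),round(c,4))
    for q in range(2): pass
    cc,ss=np.cos(x[2]),np.sin(x[2]);Q=np.array([[cc,-ss,0],[ss,cc,0],[0,0,1]])
    for P in L+BOX:
        uv=proj(n,P@Q.T+[x[0],x[1],0]);cv2.polylines(V,[cv2.convexHull(np.round((uv+.5)*4-.5).astype(np.int32).reshape(-1,1,2))],True,(0,255,0),1)
    u,v=(proj(n,[[x[0],x[1],.05]])[0]*4).astype(int)
    cv2.imwrite(f"pics/{sys.argv[1]}_{n}.png",V[v-140:v+140,u-180:u+180])
    if n=="side":A=V[v-140:v+140,u-180:u+180].copy()
    else: cv2.imwrite(f"pics/{sys.argv[1]}.png",np.hstack([A,V[v-140:v+140,u-180:u+180]]))
    r=spotter.tip_of(n,"cover_knob");print([(round(a["score"],2),w(n,a["position"]).round(4).tolist()) for a in r if w(n,a["position"])[1]>.1])
E
python3 seat.py seat; python3 go.py .5133 .2253 .16 3.4326
```

```text
clock: 14.65
tcp_pos: [0.5091, 0.173, 0.1832]
ee_rot: [[-0.957, -0.29, 0.003], [-0.29, 0.957, 0.001], [-0.004, -0.0, -1.0]]
ft_force: [1.4, -1.3, -1.2]
width: 1.005
clock: 15.28
tcp_pos: [0.5024, -0.0157, 0.1811]
ee_rot: [[-0.958, -0.286, 0.0], [-0.286, 0.958, 0.0], [-0.0, 0.0, -1.0]]
ft_force: [0.2, 0.4, 0.4]
width: 1.0
side [0.5119 0.2292 0.3387] 0.12
[(0.95, [0.5147, 0.2246, 0.0915]), (0.62, [0.2487, 0.2535, 0.0396])]
top [0.5097 0.223  0.3088] 0.1471
[(0.7, [0.5131, 0.2261, 0.0864])]
t 15.47 p [ 0.5025 -0.0146  0.1808] yaw -2.8488 F [-0.4  0.1  0. ] Tq [-0.02 -0.06  0.01] w 0.998 q [-0.19  0.25 -0.23  1.09  0.   -0.48]
shift(cur axes) mm [-79.6 226.6  20.8] turn deg [0.  0.  0.1] shift after turn [-79.2 226.7  20.8]
```

View pics/seat.png

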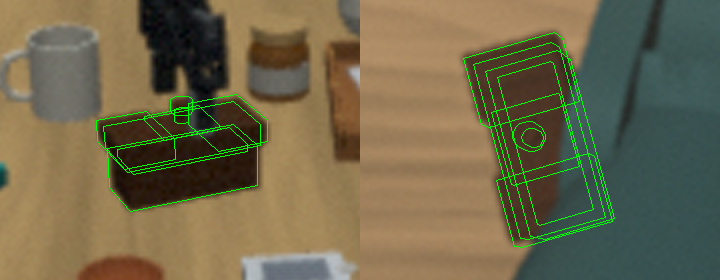

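Lids look level and home. The fit is polluted by the dark arm, so I'll move it further off for a clean measurement of the cover before gripping the knob.

```bash
python3 -m creep '[[0,[0,-0.05,0],[0,0,0]],[0,[0,-0.05,0],[0,0,0]],[0,[0,-0.04,0],[0,0,0]],[0,[0,0,0],[0,0,0]]]' | head -2; sed -i 's/L+BOX,(.513,.2253,.291),0,cl(85),4/L+BOX,(.513,.2253,.291),0,lum,3/' seat.py; python3 seat.py seat2
python3 - <<'E'
from fit import *
E
python3 go.py .513 .2253 .16 3.4326
```

```text
clock: 15.98
tcp_pos: [0.5433, -0.1512, 0.1802]
side [0.5196 0.2312 0.3792] 0.2502
[(0.89, [0.2466, 0.2522, 0.0429]), (0.79, [0.5123, 0.2263, 0.0922])]
top [0.5123 0.225  0.2973] 0.0082
[(0.7, [0.5149, 0.2263, 0.0899]), (0.59, [0.2466, 0.2545, 0.0401])]
t 16.18 p [ 0.5424 -0.1485  0.1807] yaw -2.8493 F [-0.1 -0.8 -0.4] Tq [-0.04  0.03  0.04] w 0.999 q [-0.41  0.35 -0.08  1.14  0.   -0.7 ]
shift(cur axes) mm [-79.6 366.5  20.8] turn deg [ 0.02 -0.01  0.07] shift after turn [-79.1 366.6  20.7]
```

View pics/seat2.png

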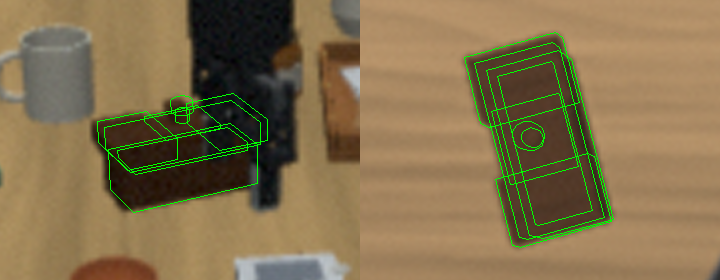

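The clean top fit gives the cover at (0.5123, 0.2250), which agrees with the release pose; seated outlines match. Returning above the knob.

```bash
python3 -m creep '[[0,[-0.01,0.05,0],[0,0,0]],[0,[-0.01,0.055,0],[0,0,0]],[0,[-0.01,0.055,0],[0,0,0]],[0,[-0.01,0.055,0],[0,0,0]],[0,[-0.01,0.055,0],[0,0,0]]]' | head -2; python3 -m creep '[[0,[-0.01,0.05,0],[0,0,0]],[0,[-0.01,0.03,0],[0,0,0]],[0,[-0.01,0.015,0],[0,0,0]],[0,[0,0,0],[0,0,0]],[0,[0,0,0],[0,0,0]]]' | head -2; python3 go.py .5127 .2252 .13 3.4336
```

```text
clock: 16.8
tcp_pos: [0.5119, 0.1259, 0.181]
clock: 17.42
tcp_pos: [0.5145, 0.222, 0.1806]
t 17.43 p [0.5145 0.222  0.1806] yaw -2.8513 F [-0.2  0.3  0.5] Tq [-0.04  0.03 -0.02] w 1.001 q [ 0.26  0.35 -0.09  1.14 -0.   -0.03]
shift(cur axes) mm [ 0.8  3.6 50.6] turn deg [-0.01 -0.02 -0.1 ] shift after turn [ 0.8  3.6 50.6]
```

```bash
python3 -m creep '[[0,[0.0008,0.0036,0.03],[0,0,0]],[0,[0,0,0.03],[0,0,0]],[0,[0,0,0.02],[0,0,0]],[0,[0,0,0.01],[0,0,0]],[0,[0,0,0],[0,0,0]]]' | head -2; python3 -m creep '[[0,[0,0,0],[0,0,0]]]' ; python3 go.py .5127 .2252 .085 3.4336
```

```text
clock: 18.05
tcp_pos: [0.5127, 0.2253, 0.0905]
clock: 18.18
tcp_pos: [0.5132, 0.2258, 0.0915]
ee_rot: [[-0.958, -0.286, 0.001], [-0.286, 0.958, 0.0], [-0.001, -0.0, -1.0]]
ft_force: [0.1, -0.2, 1.0]
width: 0.999
t 18.18 p [0.5132 0.2258 0.0915] yaw -2.8511 F [ 0.1 -0.2  1. ] Tq [ 0.   -0.05 -0.06] w 0.999 q [ 0.27  0.41 -0.25  0.91  0.   -0.02]
shift(cur axes) mm [ 0.7 -0.5  6.5] turn deg [-0.    0.07 -0.09] shift after turn [ 0.7 -0.5  6.5]
```

```bash
python3 -m creep '[[0.3,[0.0005,-0.0004,0.0055],[0,0,0]],[0.5,[0,0,0],[0,0,0]],[0.6,[0,0,0],[0,0,0]],[0.65,[0,0,0],[0,0,0]],[0.65,[0,0,0],[0,0,0]]]'; python3 go.py .5127 .2252 .086 3.4336; python3 held.py knob
```

```text
clock: 18.8
tcp_pos: [0.5124, 0.2255, 0.0852]
ee_rot: [[-0.958, -0.287, 0.0], [-0.287, 0.958, 0.0], [-0.0, 0.0, -1.0]]
ft_force: [0.4, -0.4, -0.4]
width: 0.349
t 18.8 p [0.5124 0.2255 0.0852] yaw -2.8507 F [ 0.4 -0.4 -0.4] Tq [-0.02  0.01 -0.01] w 0.349 q [ 0.27  0.41 -0.26  0.9   0.   -0.02]
shift(cur axes) mm [-0.2 -0.3 -0.8] turn deg [ 0.    0.   -0.06] shift after turn [-0.2 -0.3 -0.8]
```

View pics/knob_side.png

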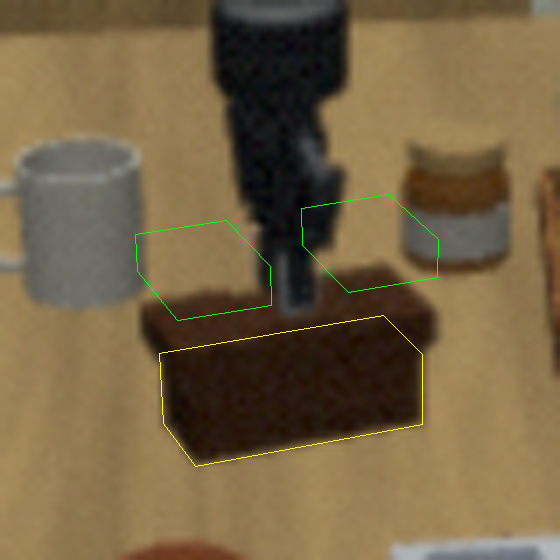

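Fingers straddle the knob above the plate with no force. Closing.

```bash
python3 -m creep '[[0.7,[0,0,0],[0,0,0]],[0.75,[0,0,0],[0,0,0]],[0.8,[0,0,0],[0,0,0]],[1,[0,0,0],[0,0,0]],[1,[0,0,0],[0,0,0]]]'; python3 go.py .5127 .2252 .086 3.4336
```

```text
clock: 19.52
tcp_pos: [0.5124, 0.2255, 0.0854]
ee_rot: [[-0.958, -0.287, 0.0], [-0.287, 0.958, 0.0], [-0.0, 0.0, -1.0]]
ft_force: [-1.5, -0.3, 5.4]
width: 0.229
t 19.52 p [0.5124 0.2255 0.0854] yaw -2.8507 F [-1.5 -0.3  5.4] Tq [-0.06  0.38  0.04] w 0.229 q [ 0.27  0.41 -0.26  0.9   0.   -0.02]
shift(cur axes) mm [-0.2 -0.4 -0.6] turn deg [ 0.    0.02 -0.07] shift after turn [-0.2 -0.4 -0.6]
```

Width 0.229 (about 20–21 mm) means it is on the knob's head, not the 14 mm neck. Lifting slowly.

```bash
python3 -m creep '[[1,[0,0,-0.003],[0,0,0]],[1,[0,0,-0.006],[0,0,0]],[1,[0,0,-0.006],[0,0,0]],[1,[0,0,-0.006],[0,0,0]],[1,[0,0,-0.009],[0,0,0]]]';python3 -m creep '[[1,[0,0,0],[0,0,0]],[1,[0,0,0],[0,0,0]]]'; python3 go.py .5124 .2255 .1854 3.4336; python3 held.py lc
```

```text
clock: 20.15
tcp_pos: [0.5123, 0.2254, 0.1156]
ee_rot: [[-0.958, -0.287, -0.0], [-0.287, 0.958, -0.0], [0.0, -0.0, -1.0]]
ft_force: [0.2, 0.2, -1.2]
width: 0.227
clock: 20.4
tcp_pos: [0.5123, 0.2254, 0.115]
ee_rot: [[-0.958, -0.287, -0.0], [-0.287, 0.958, -0.0], [0.0, -0.0, -1.0]]
ft_force: [0.4, 0.2, -1.8]
width: 0.227
t 20.4 p [0.5123 0.2254 0.115 ] yaw -2.8507 F [ 0.4  0.2 -1.8] Tq [-0.02  0.03 -0.  ] w 0.227 q [ 0.27  0.39 -0.21  0.97 -0.   -0.02]
shift(cur axes) mm [ -0.1   0.  -70.4] turn deg [-0.   -0.   -0.07] shift after turn [ -0.1   0.  -70.4]
```

View pics/lc_side.png

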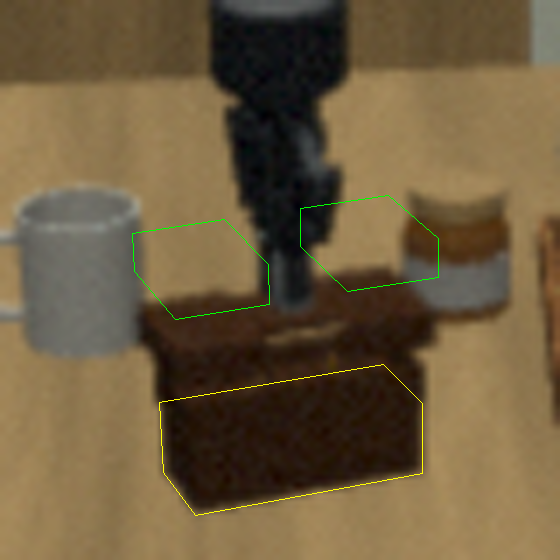

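The cover rises alone and the board stays on the box. Lifting the remaining 70 mm.

```bash
python3 -m creep '[[1,[0,0,-0.01],[0,0,0]],[1,[0,0,-0.02],[0,0,0]],[1,[0,0,-0.02],[0,0,0]],[1,[0,0,-0.014],[0,0,0]],[1,[0,0,-0.006],[0,0,0]]]'|head -2;python3 -m creep '[[1,[0,0,0],[0,0,0]],[1,[0,0,0],[0,0,0]],[1,[0,0,0],[0,0,0]],[1,[0,0,0],[0,0,0]]]'|head -2; python3 go.py .5124 .2255 .1854 3.4336; sed 's/z=p\[2\]-.0044/z=p[2]-.0854+.037/' held.py > fin.py
sed -i 's/dr(BOX,(.5133,.2253,.291),0,(0,255,255))/dr(BOX+[P+[0,0,.037] for P in BOARD[:1]],(.5128,.2253,.291),0,(0,255,255))/' fin.py; python3 fin.py fin
```

```text
clock: 21.12
tcp_pos: [0.5126, 0.2255, 0.186]
clock: 21.62
tcp_pos: [0.5123, 0.2254, 0.1849]
t 21.62 p [0.5123 0.2254 0.1849] yaw -2.8507 F [-0.3  1.1 -0.8] Tq [ 0.01 -0.09 -0.02] w 0.23 q [ 0.27  0.34 -0.08  1.15 -0.   -0.02]
shift(cur axes) mm [-0.2  0.  -0.5] turn deg [ 0.   -0.03 -0.07] shift after turn [-0.2  0.  -0.5]
```

View pics/fin_side.png

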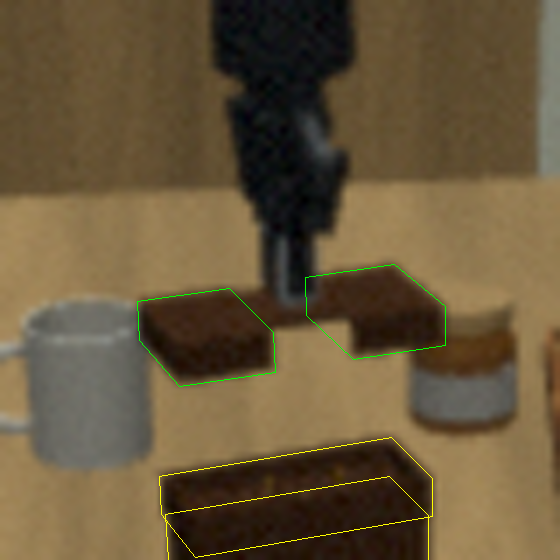

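View pics/fin_top.png

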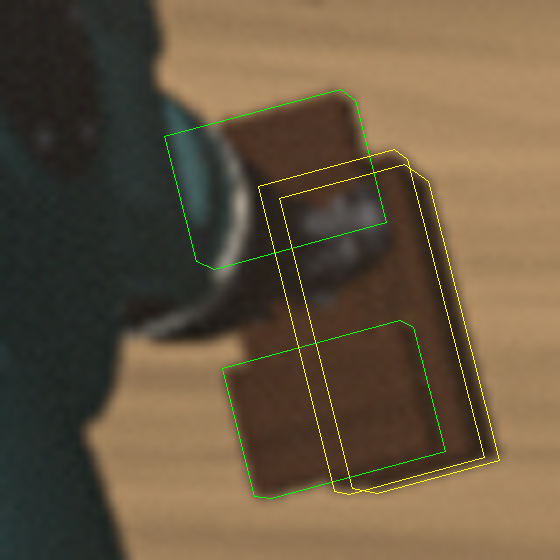

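The held cover matches the level model about 99.5 mm above its seat, and the board and box match their seated outlines in both views. Handing in.

Run:
```python
from rig import ticket
print(ticket.hand_in())
```

```text
the job is handed in; nothing more can be done
None
```

I did the job in the order asked and handed it in at about 21.7 s of the 58 s allowed. I pinched the board through the cover's scallops, carried both lids to the card box and lowered them in. I let go only once the board was home, then lifted the cover alone by its knob.

**Last checks:**
- **Seating:** first contact came at the exact predicted seated height, followed by a light press to about 13 N. After release, the seated outlines matched in the top view.
- **Cover:** it is held still and level, straight above the board and about 99.5 mm above where it sat. The gripper reads about 20 mm, which fits the 22 mm knob head.
- **Board and box:** both still match their seated outlines in both camera views. I saw no change to the other objects near the box; the rest of the table I did not re-check.

**Disagreements:**
- The two cameras differed by about 2.5 mm on the box's y position, so I used the average.
- The seated-pose fits spoiled by the dark arm (both from the first look, and the side view from the second) I set aside; I relied on the clean top view and the pose at release.

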